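Turn a mounted bronze plaque over for study

ROBOT

A 6-joint arm with a two-finger parallel gripper is mounted at the origin on the work surface. World frame = base frame: x ahead of the robot, y to its left, z up, the work surface at z = 0. Lengths are in mm, angles in rad, forces in N, time in s.
With the tool pointing down it reaches from about 350 to 975 mm from the base axis. Payload 7.1 kg.
Tool frame: the origin (TCP) lies at the centre of the arm's flange, where the gripper is bolted on; the fingertips stand 182 mm ahead of it and the grasp point (between the pads) lies 163 mm ahead of it; z points along the fingers, y is the line along which they close (so a half turn about z gives the same grasp; the last joint's range is limited). The gripper opens to 88 mm and grips with 3 to 60 N. Pads are 20 mm wide; open, the fingers measure 115 mm over their backs; the gripper's body (75 mm by 178 mm) begins 61 mm behind the grasp point.
Start: joints at [1.097, 0.423, 1.63, -0, 1.089, -0.019], TCP at [274.52, 561.467, 404.675] pointing down, gripper open.
Joint ranges: [-3, 3], [-0.9, 2.11], [0.09, 2.58], [-1.31, 4.45], [0.11, 2.69], [-2.54, 2.54]. Speed limits (rad/s): [2.39, 2.39, 3.01, 3.14, 3.14, 3.14].

INTERFACE

Orientations are given as a rotation vector (axis times angle).
In Python, from workcell import readout, get_image, ctrl gives the robot as it stands.
- The arm moves only by the tool step_arm, never from a script. Its argument "targets" is a list that holds one entry, the list of rows, each a list of 7 numbers: the shift along the world's x, y, z as a fraction of full scale, then the turn, a rotation vector about the world's x, y, z as a fraction of full scale, then the opening, from 0 (shut) to 1 (fully open). In form: [[[dx, dy, dz, wx, wy, wz, claw], ...]]. A call has exactly 5 rows; each row shifts and turns the commanded pose from where the row before left it; what a row does not reach is not made up. Full scale, the value 1, is 0.05 m for a shift and 4 degrees for a turn. A row lasts 1/8 s, in which the tool goes at most 62.5 mm and 10.7 degrees, less where a joint would pass 70% of its speed; a pose out of reach is approached as far as the arm can. A call with a number of a shift or a turn outside -1 to 1 is refused whole. A call with a gripper value outside its range is refused whole. The fingers move at their own pace and stop on an object; the grip force is fixed at half the most. Time passes only in rows, so rows that do not move let the fingers close, or fill a call up. It gives the time, the measured TCP pose, the force, the opening and the grip force at its end, in the units of the state.
- readout.get_obs(): the state, without advancing time (a new reading comes with each control period).
- get_image(name): name is "scene" or "top" or "wrist"; returns a dict with "pixels" (400x640x3 uint8, red, green, blue), "intrinsics" (3x3 intrinsics, pixels), "extrinsics" (4x4, takes a point from world to camera coordinates). Camera axes: x right, y down, z forward; pixel columns grow to the right and rows downward; lengths in mm; the calibration is good to about 2 mm. A picture is of the moment at which its call begins. There is no depth.
- ctrl.close_job(): hands the job in; it is judged then, once.
The state is a dict: "t": time; "qpos": joint angles; "qvel": joint speeds; "joint_torque": joint torques, N m; "ee_pos": TCP position; "orientation": TCP orientation; "ft_force": force on the tool from outside, world axes, zero at the start; "moment": the same for the moment, N m; "width": finger opening in mm; "grasp_force": force on a finger pad.
Only numpy, scipy, OpenCV 4.12 (cv2) and the standard library are available. Lean on these libraries where they do the work, as an engineer would, in place of code of your own. Each camera call takes 0.05 s, during which the arm holds its last target. There are 200 camera calls.

TASK

The bronze plaque in its mounting frame lies face down in the grey cradle. Draw it out of the cradle's blue hood by its orange bar; the catch hidden in the hood may or may not be holding it, and if it will not come, push the red button fully down to free it. Then lay the frame bronze face up, flat on the floor of the white enamel tray, setting it down gently without letting it drop or topple, and leave the bottle, bowl and brush alone.

Things in the scene. Friction and masses are not known exactly. Their poses are not given: they have to be found in the camera images.
- holder: Loose mounting frame with the plaque fixed in it, about 0.35 kg, centre of mass within 3 mm of its origin. Origin: centre of the flat aluminium frame, 100 (x) x 90 (y) x 20 (z) mm. +z: normal of the grey back with white paper label (up at the start). -z: normal of the green, brass and copper bronze face (down at the start). A bar lies on its +x side, a tongue on its -x side.
- bar (a point): Centre of the frame's round orange bar, 9 mm diameter, 84 mm from the frame's centre along +x, at mid-thickness; axes as holder, bar along y. Two side arms (12 mm high, 8 mm wide) leave 60 mm of bar clear between them and 29 mm between bar and frame edge. The round bar can turn in a grasp: at 15 to 25 N it holds yet lets the frame swing down as it is lifted; a much lighter grasp slips.
- tongue_end (a point): Middle of the end of the frame's steel T-shaped tongue, 86 mm from the frame's centre along -x, 170 mm from the bar; 10 mm thick at mid-thickness of the frame. Neck 24 mm wide, head 50 mm wide and 8 mm long. Axes as holder.
- cradle: Fixed grey cradle; origin on the table under the frame's start position, z up, +x the direction in which the frame draws out, bar first. The frame lies flat on the bed, 40 mm above the table, between two black guide rails 10 mm high with 2 mm play each; the bed runs from x = -110 to +50 mm, 112 mm wide, so the bar overhangs its end, 50 mm above the table.
- hood (a point): Middle of the top of the cradle's blue hood, 66 mm above the table, 54 (x) x 96 (y) mm, axes as cradle. It covers the tongue: draw the frame at least 35 mm along the cradle's +x before lifting. A catch hidden inside may or may not block the tongue after 3 mm of draw; it cannot be seen and stays free once released.
- button_top (a point): Centre of the top of the red round button (30 mm diameter, stands 16 mm above the hood top). It is pressed straight down.
- release (a joint): Travel of the red button in m: 0 up, 0.012 fully down; it springs back. Pressing takes 1 N at first and about 6 N fully down; 10 mm or more always frees the catch. Pressing it when the catch is already free does nothing.
- tray: Fixed white enamel tray with dark blue rim; origin on the table under its centre, z up. Inside 330 (x) x 210 (y) mm, walls 5 mm thick, rim 24 mm above the table, floor 4 mm above the table.
- bottle: Bystander: amber bottle, 60 mm diameter, 120 mm high; origin at the centre of its base.
- pot: Bystander: terracotta bowl, 90 mm diameter, 70 mm high; origin at the centre of its base.
- brush: Bystander: brush 180 mm long lying on the table; origin at the middle of its underside.
Things that resemble listed ones, but are neither listed nor needed, are in the scene too. Of the things like the holder, leave any that is pink or purple; of the rest the larger one is meant.

How it is judged (in metres and radians):
On the way:
1. the frame has been drawn out of the cradle and lifted clear of it (height (world z) of holder above 0.09 m and contact force between holder and cradle below 0.1 N), for 0.1 s.
At the end, for the whole second after the job is handed in: The frame lies still and released, bronze face up within 8 degrees of level, inside the tray with its centre no more than 4 mm above its resting height on the tray floor (angle between holder's own z axis and vertical above 3 rad and x of holder in the frame of tray between -0.165 and 0.165 m and y of holder in the frame of tray between -0.105 and 0.105 m and z of holder in the frame of tray below 0.018 m and linear speed of holder below 0.02 m/s and angular speed of holder below 0.15 rad/s); the robot touches nothing.
It fails at once if the frame is pressed on or hits the tray harder than 100 N (contact force between holder and tray above 100 N).
It fails at once if the frame is dropped or toppled: out of the fingers, its centre moves faster than 0.5 m/s (contact force between the fingers and holder below 0.1 N and linear speed of holder above 0.5 m/s).
It fails at once if the bottle is moved more than 30 mm (distance of bottle from where it was at the start of the episode above 0.03 m).
It fails at once if the bowl is moved more than 30 mm (distance of pot from where it was at the start of the episode above 0.03 m).
It fails at once if the brush is moved more than 30 mm (distance of brush from where it was at the start of the episode above 0.03 m).
It also fails if it takes over 72 s, if anything falls off the work surface, if the arm or the gripper's body presses on something with over 40 N, if the wrist force passes 120 N, or if a joint passes its speed limit or range.

## Working session

There is one attempt and no reset: what is moved stays moved. The work goes in short steps, Python scripts to look and compute and a tool call to move; the robot and the scene stay as the last step left them, time stands still between calls to the robot, and variables do not carry over. Pictures are saved under pics/ and viewed, at most 10 in all, crops included, and the job is handed in when it is done.

Besides the shell and the picture viewer there is one more tool, called after "Emit:" as name([rows], argument=value, ...), one row to a line, values as JSON. step_arm: Moves the arm, as the interface text tells. Shift numbers are shares of 0.05 m and turn numbers shares of 4 degrees, none past 1 either way. Its arguments: {"type":"object","properties":{"targets":{"type":"array"}},"required":["targets"]}

```bash
mkdir -p pics; ls; python3 - <<'E'
from workcell import readout,get_image
import cv2,numpy as np,pickle
for n in("scene","top"):
    d=get_image(n);cv2.imwrite(f"pics/{n}0.png",d["pixels"][:,:,::-1]);pickle.dump(d,open(n+"0.pkl","wb"))
    print(n,np.round(d["intrinsics"],1).tolist(),np.round(d["extrinsics"],3).tolist())
o=readout.get_obs();print(o)
E
```

```text
pics
scene [[391.7, 0.0, 323.8], [0.0, 391.7, 193.2], [0.0, 0.0, 1.0]] [[-0.061, 0.998, 0.003, 35.166], [0.578, 0.038, -0.815, -278.219], [-0.814, -0.048, -0.579, 1936.793], [0.0, 0.0, 0.0, 1.0]]
top [[391.7, 0.0, 321.9], [0.0, 391.7, 208.4], [0.0, 0.0, 1.0]] [[0.018, -1.0, -0.016, -2.967], [-0.993, -0.016, -0.114, 547.99], [0.113, 0.018, -0.993, 1450.13], [0.0, 0.0, 0.0, 1.0]]
{'t': 0.1, 'qpos': array([ 1.09697870e+00,  4.23754685e-01,  1.63060709e+00,  1.92584358e-05,
        1.08864360e+00, -1.89999874e-02]), 'qvel': array([ 0.00019279, -0.00111308, -0.00277949, -0.00146439, -0.00252309,
        0.00081658]), 'joint_torque': array([-1.48455729e-04, -5.45611775e+01, -2.74324930e+01,  6.43960875e-02,
        1.88385037e-02,  3.38484867e-06]), 'ee_pos': array([274.41867854, 561.24572749, 403.98789671]), 'orientation': array([-7.08216144e-01, -3.06035304e+00,  2.14528047e-03]), 'ft_force': array([ 0.25847352, -0.25429742,  0.17128822]), 'moment': array([ 0.01319868, -0.00210119,  0.00898159]), 'grasp_force': 0.0, 'width': 87.64786370361567}
```

View pics/top0.png

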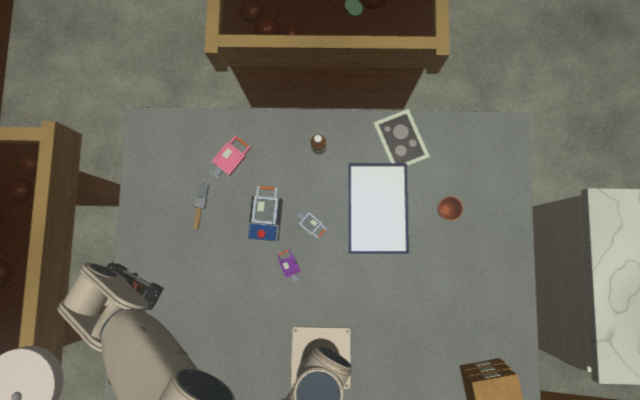

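View pics/scene0.png

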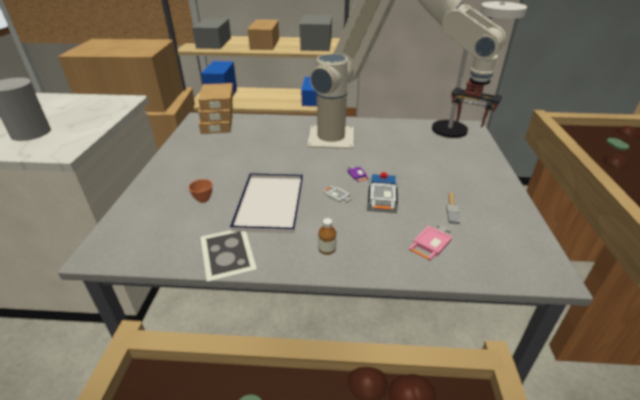

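Top view:
- The cradle with the large grey frame is at about (265,208), its orange bar at (267,188), and the blue hood with red button at (263,233).
- Bottle (318,143), brush (201,205), bowl (450,208), tray (378,208). The white-bordered sheet at (402,138) is not the tray.

Frame candidates are the grey one in the cradle (265,208), a small grey one (313,225), a pink one (231,155) and a purple one (288,264). Pink and purple are excluded, and the cradle one is the larger grey, so it is the one meant. I'll confirm it in a crop and measure.

```bash
cat > h.py <<'E'
import cv2,numpy as np,pickle
def ray(d,uv,z):
    K,E=np.array(d["intrinsics"]),np.array(d["extrinsics"]);R,t=E[:3,:3],E[:3,3]
    c=-R.T@t; v=R.T@np.linalg.inv(K)@np.array([uv[0],uv[1],1.]); return c+v*(z-c[2])/v[2]
def blobs(d,lo,hi,roi,amin=8):
    u0,v0,u1,v1=roi; hsv=cv2.cvtColor(np.ascontiguousarray(d["pixels"][v0:v1,u0:u1]),cv2.COLOR_RGB2HSV)
    m=cv2.inRange(hsv,np.array(lo),np.array(hi)); n,l,s,c=cv2.connectedComponentsWithStats(m)
    return [(s[i,4],c[i]+[u0,v0],cv2.minAreaRect((np.argwhere(l==i)[:,::-1]+[u0,v0]).astype(np.float32))) for i in range(1,n) if s[i,4]>=amin]
E
python3 - <<'E'
from h import *
d=pickle.load(open("top0.pkl","rb"))
roi=(240,175,295,245)
for nm,lo,hi,z in(("orange",(5,120,90),(16,255,255),50),("red",(0,180,90),(3,255,255),82),("blue",(105,150,40),(125,255,255),66)):
    for a,c,r in blobs(d,lo,hi,roi): print(nm,a,c.round(1),np.round(r[1],1),round(r[2]),ray(d,c,z).round(1), [ray(d,p,z)[:2].round(0).tolist() for p in cv2.boxPoints(r)])
for a,c,r in blobs(d,(100,80,0),(130,255,120),(335,150,425,265),30): print("rim",a,c.round(1),np.round(r[1],1),r[2],ray(d,r[0],24).round(1),[ray(d,p,24)[:2].round(0).tolist() for p in cv2.boxPoints(r)])
im=d["pixels"][170:250,235:340,::-1];cv2.imwrite("pics/crop.png",cv2.resize(im,None,fx=7,fy=7,interpolation=cv2.INTER_CUBIC))
E
```

```text
orange 31 [267.4 187.7] [14.  2.] 0 [620.8 212.9  50. ] [[615.0, 241.0], [623.0, 241.0], [624.0, 188.0], [616.0, 188.0]]
blue 10 [254.2 233.5] [7. 2.] 90 [447.  253.1  66. ] [[460.0, 258.0], [460.0, 251.0], [434.0, 250.0], [434.0, 257.0]]
blue 23 [269.5 234.3] [4.4 8.3] 8 [445.2 196.6  66. ] [[431.0, 205.0], [462.0, 202.0], [460.0, 186.0], [429.0, 189.0]]
```

View pics/crop.png

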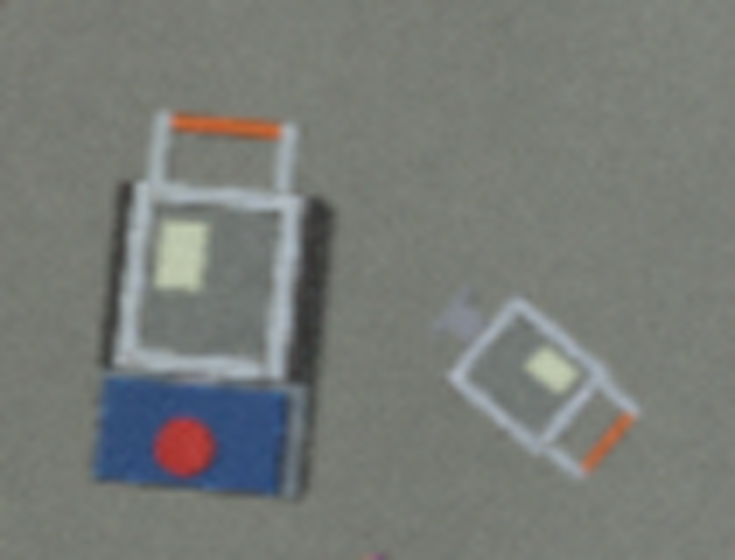

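The crop shows the large grey frame with its orange bar at crop (227,126), i.e. top px (267.1,187.7). The red button on the hood is at crop (185,446), px (261.1,233.4). The small grey decoy lies at right. So the cradle frame is the target.

```bash
python3 - <<'E'
from h import *
d=pickle.load(open("top0.pkl","rb"))
px=lambda a,b:(235+(a+.5)/7-.5,170+(b+.5)/7-.5)
B=ray(d,px(227,126),50);L=ray(d,px(172,122),50);R=ray(d,px(282,131),50)
for n,p,z in(("bar",(227,126),50),("btn",(185,446),82)):print(n,ray(d,px(*p),z).round(1))
print("bar dir yaw",np.degrees(np.arctan2((L-R)[1],(L-R)[0]))-90,np.linalg.norm(L-R))
H=[ray(d,px(*p),66) for p in((107,376),(285,384),(278,494),(96,480))]
print("hood",np.mean(H,0).round(1),[h[:2].round() for h in H])
fl=blobs(d,(0,0,190),(180,60,255),(340,155,415,260),500)
for a,c,r in fl: print("floor",a,np.round(r[1],1),r[2],ray(d,r[0],4).round(1),[ray(d,p,4)[:2].round(0).tolist() for p in cv2.boxPoints(r)])
s=pickle.load(open("scene0.pkl","rb"))
for a,c,r in blobs(s,(0,150,90),(6,255,255),(370,165,400,185)): print("scene red",a,c,ray(s,c,82).round(1))
for a,c,r in blobs(s,(5,120,90),(16,255,255),(360,195,405,215),5): print("scene orange",a,c,ray(s,c,50).round(1))
from scipy.spatial.transform import Rotation as Ro
print(Ro.from_rotvec([-7.08216144e-01, -3.06035304,0.0021]).as_matrix().round(3))
for n,p,z in(("bottle",(318,143),60),("brush",(201,205),10),("decoy",(313,225),10),("pink",(231,155),10)): print(n,ray(d,p,z).round())
E
```

```text
bar [621.3 214.4  50. ]
btn [447.5 225.3  82. ]
bar dir yaw -3.8297120174797072 59.58955010864046
hood [454.9 224.9  66. ] [array([484., 271.]), array([482., 177.]), array([424., 178.]), array([430., 274.])]
floor 4449 [83. 53.] 90.0 [ 554.1 -206.6    4. ] [[715.0, -103.0], [718.0, -309.0], [397.0, -307.0], [394.0, -106.0]]
scene red 17 [383.41176471 174.35294118] [457.2 222.3  82. ]
scene orange 56 [382.26785714 206.89285714] [622.4 210.9  50. ]
[[-0.898  0.439 -0.001]
 [ 0.439  0.898 -0.001]
 [ 0.    -0.001 -1.   ]]
bottle [793.  25.  60.]
brush [556. 474.  10.]
decoy [486.  40.  10.]
pink [755. 366.  10.]
```

Emit:
step_arm([
  [[0.35,-0.35,0,0,0,-0.85,1],[0.35,-0.35,0,0,0,-0.85,1],[0.35,-0.35,0,0,0,-0.85,1],[0.35,-0.35,0,0,0,-0.85,1],[0.35,-0.35,0,0,0,-0.85,1]],
])

```text
t: 0.72
ee_pos: [362.5, 473.2, 404.3]
orientation: [-1.156, -2.921, 0.001]
ft_force: [-0.1, -0.1, -0.8]
width: 87.9
grasp_force: 0.0
```

Emit:
step_arm([
  [[0.35,-0.35,0,0,0,-0.85,1],[0.35,-0.35,0,0,0,-0.85,1],[0.35,-0.35,0,0,0,-0.85,1],[0.35,-0.35,0,0,0,-0.85,1],[0.35,-0.35,0,0,0,-0.85,1]],
])

```text
t: 1.35
ee_pos: [449.9, 385.8, 404.3]
orientation: [-1.575, -2.718, 0.001]
ft_force: [0.8, -0.1, -0.2]
width: 87.8
grasp_force: 0.0
```

Emit:
step_arm([
  [[0.35,-0.35,0,0,0,-0.85,1],[0.35,-0.35,0,0,0,-0.85,1],[0.35,-0.35,0,0,0,-0.85,1],[0.35,-0.35,0,0,0,-0.85,1],[0.35,-0.35,0,0,0,-0.85,1]],
])

```text
t: 1.98
ee_pos: [537.4, 298.3, 404.3]
orientation: [-1.959, -2.455, 0.001]
ft_force: [0.1, 0.3, 0.3]
width: 87.5
grasp_force: 0.0
```

Emit:
step_arm([
  [[0.35,-0.35,0,0,0,-0.85,0.3],[0.35,-0.35,0,0,0,-0.85,0.3],[0.35,-0.35,0,0,0,-0.85,0.3],[0.35,-0.35,0,0,0,-0.85,0.3],[0.35,-0.35,0,0,0,-0.85,0.3]],
])

```text
t: 2.6
ee_pos: [625.6, 210.3, 404.6]
orientation: [-2.303, -2.137, 0.0]
ft_force: [0.5, 0.2, -0.3]
width: 41.3
grasp_force: 0.0
```

```bash
python3 - <<'E'
from workcell import readout,get_image
from h import *
d=get_image("wrist");pickle.dump(d,open("w1.pkl","wb"));cv2.imwrite("pics/w1.png",d["pixels"][:,:,::-1])
o=readout.get_obs();print(o["ee_pos"].round(1),o["width"])
from scipy.spatial.transform import Rotation as R
M=R.from_rotvec(o["orientation"]).as_matrix();print("tool y",M[:,1].round(3))
for nm,lo,hi,z in(("orange",(5,120,60),(17,255,255),50),("red",(0,150,60),(4,255,255),82),("red",(175,150,60),(180,255,255),82)):
    for a,c,r in blobs(d,lo,hi,(0,0,640,400),80): print(nm,a,c.round(1),np.round(r[1],1),round(r[2],1),ray(d,c,z).round(1),[ray(d,p,z)[:2].round(0).tolist() for p in cv2.boxPoints(r)])
E
```

```text
[627.4 208.4 404.7] 36.973253123410714
tool y [ 0.997 -0.078  0.002]
orange 603 [498.5  48.7] [ 9.2 68.5] 35.4 [788.7 320.5  50. ] [[769.0, 301.0], [801.0, 344.0], [808.0, 339.0], [776.0, 296.0]]
orange 2300 [631.3 138. ] [ 20.  234.9] 3.2 [916.7 233.7  50. ] [[918.0, 116.0], [898.0, 335.0], [915.0, 333.0], [939.0, 113.0]]
orange 534 [315.1 184.3] [60.  8.] 90.0 [619.1 211.7  50. ] [[618.0, 240.0], [625.0, 240.0], [621.0, 180.0], [613.0, 181.0]]
orange 952 [632.8 246.9] [87. 17.] 90.0 [935.6 123.   50. ] [[916.0, 180.0], [933.0, 179.0], [948.0, 84.0], [931.0, 85.0]]
orange 223 [110.8 244.6] [43.4  5.9] 51.7 [407.4 164.8  50. ] [[395.0, 182.0], [401.0, 186.0], [419.0, 147.0], [414.0, 144.0]]
red 873 [119.4 190.9] [31.9 35.7] 59.0 [448.  225.3  82. ] [[429.0, 231.0], [460.0, 245.0], [469.0, 220.0], [438.0, 205.0]]
red 90 [134.1 184.1] [27.6  8.8] 51.7 [462.3 230.4  82. ] [[453.0, 239.0], [460.0, 244.0], [470.0, 223.0], [463.0, 219.0]]
```

View pics/w1.png

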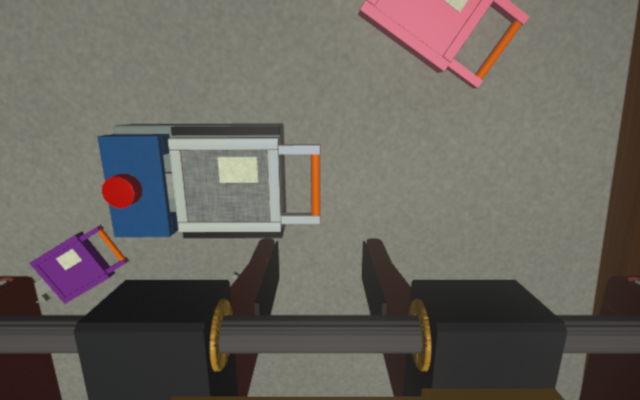

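Wrist view: bar at (315,184), button at (119,191), bar parallel to the pads and consistent with the top view. Centering and descending.

Emit:
step_arm([
  [[-0.03,0.015,-0.4,0,0,0,0.3],[-0.03,0.015,-0.4,0,0,0,0.3],[-0.03,0.015,-0.4,0,0,0,0.3],[-0.03,0.015,-0.4,0,0,0,0.3],[-0.03,0.015,-0.4,0,0,0,0.3]],
])

```text
t: 3.28
ee_pos: [616.8, 215.4, 303.2]
orientation: [-2.298, -2.142, 0.0]
ft_force: [-0.3, 0.7, -0.4]
width: 26.5
grasp_force: 0.0
```

Emit:
step_arm([
  [[0,0,-0.4,0,0,0,0.3],[0,0,-0.4,0,0,0,0.3],[0,0,-0.4,0,0,0,0.3],[0,0,-0.3,0,0,0,0.3],[0,0,-0.14,0,0,0,0.3]],
])

```text
t: 3.9
ee_pos: [616.8, 215.1, 221.4]
orientation: [-2.298, -2.141, 0.002]
ft_force: [0.3, 0.2, 0.5]
width: 26.3
grasp_force: 0.0
```

Emit:
step_arm([
  [[0,0,0,0,0,0,0.3],[0,0,0,0,0,0,0],[0,0,0,0,0,0,0],[0,0,0,0,0,0,0],[0,0,0,0,0,0,0]],
])

```text
t: 4.53
ee_pos: [617.5, 215.3, 223.5]
orientation: [2.298, 2.141, 0.003]
ft_force: [1.9, -0.4, 3.3]
width: 8.7
grasp_force: 30.0
```

Emit:
step_arm([
  [[0.04,-0.003,0,0,0,0,0],[0.04,-0.003,0,0,0,0,0],[0.04,-0.003,0,0,0,0,0],[0.04,-0.003,0,0,0,0,0],[0.04,-0.003,0,0,0,0,0]],
])

```text
t: 5.15
ee_pos: [621.7, 215.2, 222.4]
orientation: [-2.292, -2.133, 0.022]
ft_force: [-31.8, 7.9, 28.8]
width: 8.2
grasp_force: 30.0
```

Blocked after about 4 mm with 32 N, so the catch is holding. I'll relax, release the bar and press the button.

Emit:
step_arm([
  [[-0.08,0.006,0,0,0,0,0],[-0.08,0.006,0,0,0,0,0],[0,0,0,0,0,0,0.3],[0,0,0,0,0,0,0.3],[0,0,0,0,0,0,0.3]],
])

```text
t: 5.78
ee_pos: [619.0, 214.9, 222.3]
orientation: [-2.299, -2.141, 0.001]
ft_force: [0.3, -0.2, -0.3]
width: 26.1
grasp_force: 0.0
```

Emit:
step_arm([
  [[0,0,0.4,0,0,0,0.3],[0,0,0.4,0,0,0,0.3],[0,0,0.4,0,0,0,0],[0,0,0.4,0,0,0,0],[0,0,0,0,0,0,0]],
])

```text
t: 6.4
ee_pos: [619.7, 215.3, 305.4]
orientation: [2.297, 2.14, 0.006]
ft_force: [-0.2, -0.9, -0.0]
width: 1.2
grasp_force: 0.0
```

Emit:
step_arm([
  [[-0.7,0.04,0,0,0,0,0],[-0.7,0.04,0,0,0,0,0],[-0.7,0.04,0,0,0,0,0],[-0.7,0.04,0,0,0,0,0],[-0.6,0.04,0,0,0,0,0]],
])

```text
t: 7.02
ee_pos: [447.5, 224.9, 302.2]
orientation: [-2.298, -2.141, 0.002]
ft_force: [0.3, 0.2, -0.1]
width: 0.4
grasp_force: 0.0
```

Emit:
step_arm([
  [[0,0,0,0,0,0,0],[0,0,-0.2,0,0,0,0],[0,0,-0.2,0,0,0,0],[0,0,-0.2,0,0,0,0],[0,0,-0.1,0,0,0,0]],
])

```text
t: 7.65
ee_pos: [449.1, 224.9, 266.5]
orientation: [-2.299, -2.141, 0.002]
ft_force: [-0.7, 0.7, 0.5]
width: 0.5
grasp_force: 0.0
```

```bash
python3 - <<'E'
from workcell import readout,get_image
from h import *
d=get_image("scene");cv2.imwrite("pics/s2.png",cv2.resize(d["pixels"][110:220,310:460,::-1],None,fx=5,fy=5,interpolation=cv2.INTER_CUBIC))
o=readout.get_obs();print(o["ee_pos"].round(1),o["ft_force"].round(1))
E
```

```text
[449.  224.8 266.3] [-0.4 -0.1 -0.3]
```

View pics/s2.png

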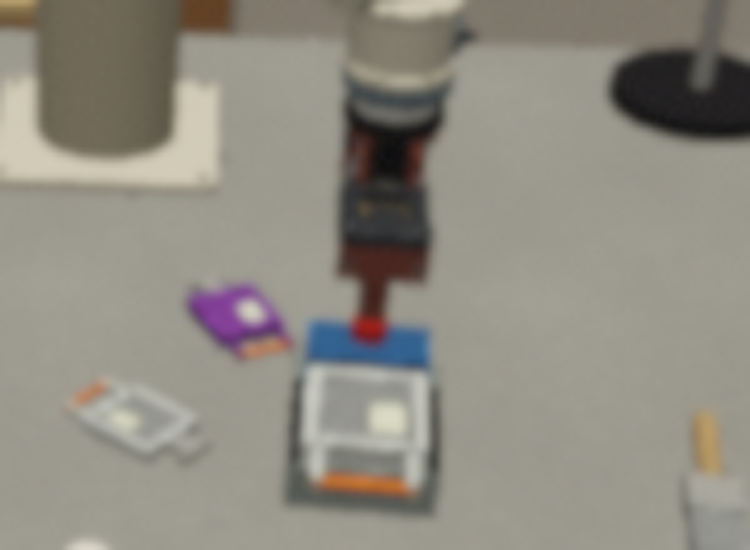

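The scene crop shows the closed fingertips directly over the red button at crop (370,330). Pressing it down.

Emit:
step_arm([
  [[0,0,-0.08,0,0,0,0],[0,0,-0.08,0,0,0,0],[0,0,-0.08,0,0,0,0],[0,0,-0.04,0,0,0,0],[0,0,0,0,0,0,0]],
])

```text
t: 8.32
ee_pos: [449.1, 225.1, 253.8]
orientation: [2.299, 2.141, 0.0]
ft_force: [-0.8, -1.0, 4.7]
width: 0.2
grasp_force: 2.0
```

Emit:
step_arm([
  [[0,0,-0.03,0,0,0,0],[0,0,-0.03,0,0,0,0],[0,0,-0.02,0,0,0,0],[0,0,0,0,0,0,0],[0,0,0,0,0,0,0]],
])

```text
t: 8.95
ee_pos: [448.9, 225.2, 251.6]
orientation: [-2.299, -2.141, -0.0]
ft_force: [-8.1, -2.4, 27.3]
width: 0.4
grasp_force: 13.9
```

The button is at its end stop (27 N). Going back to the bar.

Emit:
step_arm([
  [[0,0,0.3,0,0,0,0],[0,0,0.4,0,0,0,0],[0,0,0.4,0,0,0,0.3],[0.4,-0.02,0,0,0,0,0.3],[0.6,-0.04,0,0,0,0,0.3]],
])

```text
t: 9.57
ee_pos: [499.1, 222.2, 305.1]
orientation: [-2.298, -2.142, -0.0]
ft_force: [-0.2, -0.7, -0.3]
width: 25.1
grasp_force: 0.0
```

Emit:
step_arm([
  [[0.7,-0.04,0,0,0,0,0.3],[0.7,-0.04,0,0,0,0,0.3],[0.7,-0.04,0,0,0,0,0.3],[0.3,-0.02,0,0,0,0,0.3],[0,0,0,0,0,0,0.3]],
])

```text
t: 10.2
ee_pos: [619.1, 214.9, 304.2]
orientation: [-2.299, -2.141, 0.001]
ft_force: [-0.5, -0.8, -0.2]
width: 26.3
grasp_force: 0.0
```

Emit:
step_arm([
  [[0.02,0,-0.4,0,0,0,0.3],[0,0,-0.4,0,0,0,0.3],[0,0,-0.4,0,0,0,0.3],[0,0,-0.3,0,0,0,0.3],[0,0,-0.1,0,0,0,0.3]],
])

```text
t: 10.82
ee_pos: [619.5, 215.0, 223.0]
orientation: [-2.298, -2.141, 0.003]
ft_force: [-0.1, 0.5, -0.3]
width: 26.1
grasp_force: 0.0
```

Emit:
step_arm([
  [[0,0,0,0,0,0,0.3],[0,0,0,0,0,0,0],[0,0,0,0,0,0,0],[0,0,0,0,0,0,0],[0,0,0,0,0,0,0]],
])

```text
t: 11.45
ee_pos: [619.9, 215.2, 225.2]
orientation: [-2.299, -2.141, -0.0]
ft_force: [-2.2, 0.2, 5.3]
width: 8.3
grasp_force: 30.0
```

Emit:
step_arm([
  [[0.04,-0.003,0,0,0,0,0],[0.04,-0.003,0,0,0,0,0],[0.04,-0.003,0,0,0,0,0],[0.04,-0.003,0,0,0,0,0],[0.04,-0.003,0,0,0,0,0]],
])

```text
t: 12.08
ee_pos: [629.5, 214.3, 224.5]
orientation: [-2.298, -2.141, 0.002]
ft_force: [-4.4, 1.4, 3.4]
width: 8.5
grasp_force: 30.0
```

It's free. Drawing 50 mm more, then lifting a little.

Emit:
step_arm([
  [[0.2,-0.014,0,0,0,0,0],[0.2,-0.014,0,0,0,0,0],[0.2,-0.014,0,0,0,0,0],[0.2,-0.014,0,0,0,0,0],[0.2,-0.014,0,0,0,0,0]],
])

```text
t: 12.7
ee_pos: [680.8, 210.7, 224.5]
orientation: [2.299, 2.141, 0.0]
ft_force: [-2.6, -0.1, 0.5]
width: 8.3
grasp_force: 30.0
```

Emit:
step_arm([
  [[0,0,0.1,0,0,0,0],[0,0,0.1,0,0,0,0],[0,0,0.1,0,0,0,0],[0,0,0.1,0,0,0,0],[0,0,0,0,0,0,0]],
])

```text
t: 13.32
ee_pos: [680.1, 210.9, 245.3]
orientation: [2.298, 2.141, 0.001]
ft_force: [1.2, 0.6, -2.3]
width: 7.9
grasp_force: 30.0
```

Emit:
step_arm([
  [[0,0,0.3,0,0,0,0],[0,0,0.3,0,0,0,0],[0,0,0.3,0,0,0,0],[0,0,0.3,0,0,0,0],[0,0,0.3,0,0,0,0]],
])

```text
t: 13.95
ee_pos: [680.0, 210.8, 320.9]
orientation: [2.299, 2.141, 0.001]
ft_force: [-1.1, 0.6, -3.1]
width: 7.8
grasp_force: 30.0
```

Emit:
step_arm([
  [[0,0,0.5,0,0,0,0],[0,0,0.5,0,0,0,0],[0,0,0.5,0,0,0,0],[0,0,0.5,0,0,0,0],[0,0,0.2,0,0,0,0]],
])

```text
t: 14.58
ee_pos: [680.2, 210.8, 432.0]
orientation: [2.298, 2.141, 0.004]
ft_force: [-0.2, 0.3, -3.7]
width: 7.9
grasp_force: 30.0
```

```bash
python3 - <<'E'
from workcell import readout,get_image
from h import *
d=get_image("scene");pickle.dump(d,open("s3.pkl","wb"));cv2.imwrite("pics/s3.png",cv2.resize(d["pixels"][60:240,280:480,::-1],None,fx=3.3,fy=3.3,interpolation=cv2.INTER_CUBIC))
o=readout.get_obs();print(o["ee_pos"].round(1),o["ft_force"].round(1),o["moment"].round(2),o["width"])
E
```

```text
[680.3 210.9 432.4] [ 0.8  0.1 -2.4] [-0.02 -0.12 -0.03] 7.729156109939128
```

View pics/s3.png

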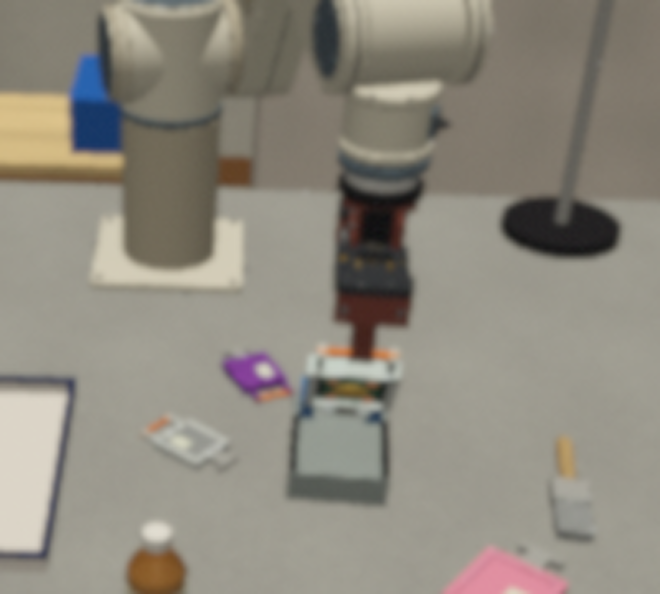

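The frame hangs bronze outward (+x side), friction holding it about 20–30° short of vertical with its tongue towards the robot (moment −0.12 Nm). Carry it over the tray, then tilt the tool so the tongue swings past vertical to +x.

Emit:
step_arm([
  [[-0.15,-0.4,0,0,0,0.08,0],[-0.15,-0.56,0,0,0,0.08,0],[-0.15,-0.56,0,0,0,0.08,0],[-0.15,-0.56,0,0,0,0.08,0],[-0.15,-0.56,0,0,0,0.08,0]],
])

```text
t: 15.25
ee_pos: [641.2, 76.8, 428.1]
orientation: [-2.267, -2.172, 0.004]
ft_force: [-0.5, -0.4, -2.7]
width: 7.9
grasp_force: 30.0
```

Emit:
step_arm([
  [[-0.15,-0.56,0,0,0,0.08,0],[-0.15,-0.56,0,0,0,0.08,0],[-0.15,-0.56,0,0,0,0.08,0],[-0.15,-0.56,0,0,0,0.08,0],[-0.15,-0.56,0,0,0,0.08,0]],
])

```text
t: 15.88
ee_pos: [603.5, -62.9, 428.3]
orientation: [-2.237, -2.203, 0.003]
ft_force: [0.5, -0.3, -2.8]
width: 8.1
grasp_force: 30.0
```

Emit:
step_arm([
  [[-0.15,-0.56,0,0,0,0.08,0],[-0.15,-0.56,0,0,0,0.08,0],[-0.15,-0.56,0,0,0,0.08,0],[-0.15,-0.56,0,0,0,0.08,0],[-0.15,-0.56,0,0,0,0,0]],
])

```text
t: 16.5
ee_pos: [565.8, -202.6, 428.3]
orientation: [-2.212, -2.228, 0.002]
ft_force: [-0.6, 0.2, -3.0]
width: 7.7
grasp_force: 30.0
```

Emit:
step_arm([
  [[-0.18,0,-0.01,0,-0.75,0,0],[-0.18,0,-0.02,0,-0.75,0,0],[-0.18,0,-0.02,0,-0.75,0,0],[-0.18,0,-0.03,0,-0.75,0,0],[-0.18,0,-0.04,0,-0.75,0,0]],
])

```text
t: 17.12
ee_pos: [520.6, -201.5, 422.2]
orientation: [2.075, 2.09, 0.272]
ft_force: [-0.3, 0.3, -2.7]
width: 7.8
grasp_force: 30.0
```

Emit:
step_arm([
  [[-0.17,0,-0.06,0,-0.75,0,0],[-0.17,0,-0.06,0,-0.75,0,0],[-0.17,0,-0.07,0,-0.75,0,0],[-0.17,0,-0.08,0,-0.75,0,0],[-0.17,0,-0.08,0,-0.75,0,0]],
])

```text
t: 17.75
ee_pos: [478.0, -201.2, 404.6]
orientation: [1.921, 1.934, 0.513]
ft_force: [0.8, -0.1, -2.6]
width: 8.4
grasp_force: 30.0
```

Emit:
step_arm([
  [[-0.15,0,-0.09,0,-0.75,0,0],[-0.15,0,-0.1,0,-0.75,0,0],[-0.14,0,-0.11,0,-0.75,0,0],[-0.14,0,-0.12,0,-0.75,0,0],[-0.14,0,-0.13,0,-0.75,0,0]],
])

```text
t: 18.38
ee_pos: [442.1, -201.1, 377.2]
orientation: [1.754, 1.766, 0.724]
ft_force: [0.8, 1.0, -2.3]
width: 8.0
grasp_force: 30.0
```

```bash
python3 - <<'E'
from workcell import readout,get_image
from h import *
o=readout.get_obs();print(o["ee_pos"].round(1),o["ft_force"].round(1),o["moment"].round(3),o["width"],o["grasp_force"])
from scipy.spatial.transform import Rotation as R
M=R.from_rotvec(o["orientation"]).as_matrix();print(M.round(3),"bar",(o["ee_pos"]+M[:,2]*174).round(1))
d=get_image("scene");pickle.dump(d,open("s4.pkl","wb"));cv2.imwrite("pics/s4.png",cv2.resize(d["pixels"][60:240,190:390,::-1],None,fx=3.3,fy=3.3,interpolation=cv2.INTER_CUBIC))
E
```

```text
[ 442.1 -201.1  377.2] [ 0.8  1.  -2.3] [0.023 0.743 0.022] 8.024286912881182 29.998822510242462
[[-0.004  0.708  0.706]
 [ 1.     0.007 -0.001]
 [-0.005  0.706 -0.708]] bar [ 564.9 -201.2  254. ]
```

View pics/s4.png

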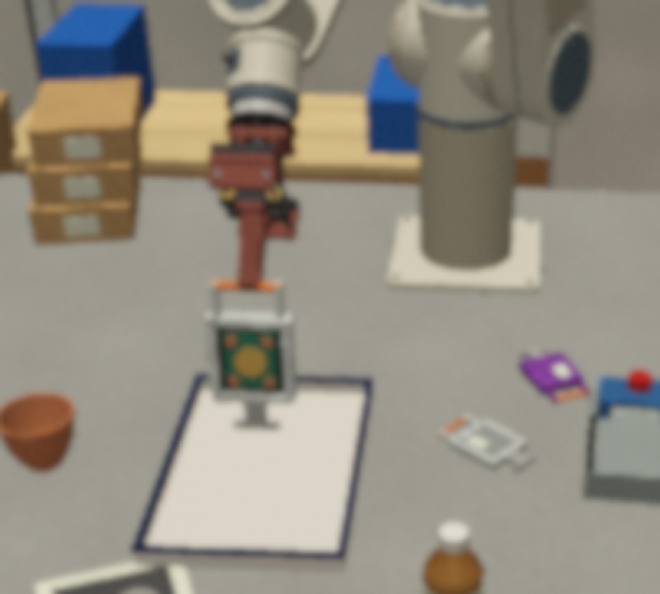

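The bronze face is now towards the camera; bar at crop (248,285), tongue end at crop (257,426). Working out the swing angle from the tongue's ray in the plane y = −201.

```bash
python3 - <<'E'
from h import *
d=pickle.load(open("s4.pkl","rb"))
K,E=np.array(d["intrinsics"]),np.array(d["extrinsics"]);R,t=E[:3,:3],E[:3,3];c=-R.T@t
for p in((248,285),(257,426)):
    uv=(190+(p[0]+.5)/3.3-.5,60+(p[1]+.5)/3.3-.5,1)
    v=R.T@np.linalg.inv(K)@uv
    # nearest point on ray to bar=(565,-201,254) and to dist-170 arc (angle a from down toward +x)
    A=np.radians(np.arange(-40,100,1.));P=np.c_[565+170*np.sin(A),0*A-201,254-170*np.cos(A)]
    q=(P-c)@E[:3,:3].T@K.T;q=q[:,:2]/q[:,2:]
    e=abs(q[:,1]-uv[1]); print(uv[:2],"angles",np.degrees(A[np.argsort(e)[:3]]),e.min())
b=(E[:3,:3]@[565,-201,254]+t);print((K@b/b[2])[:2])
E
```

```text
(264.8030303030303, 146.0151515151515) angles [-40. -39. -38.] 14.995538254449968
(267.530303030303, 188.74242424242425) angles [62.  8.  7.] 0.12085387496816224
[265.51218579 144.48565681]
```

```bash
python3 - <<'E'
from workcell import get_image
from h import *
d=get_image("top");w=get_image("wrist")
a=cv2.resize(d["pixels"][150:270,330:430,::-1],(400,480),interpolation=cv2.INTER_CUBIC);b=cv2.resize(w["pixels"][:,:,::-1],(400,250))
o=np.zeros((480,800,3),np.uint8);o[:,:400]=a;o[:250,400:]=b;cv2.imwrite("pics/t5.png",o)
for n,A in(("8",8),("62",62)):
    E=np.array(d["extrinsics"]);K=np.array(d["intrinsics"]);A=np.radians(A);p=K@(E[:3,:3]@[565+170*np.sin(A),-201,254-170*np.cos(A)]+E[:3,3]);p=p[:2]/p[2];print(n,((p-[330,150])*4).round())
E
```

```text
8 [195. 186.]
62 [209.  27.]
```

View pics/t5.png

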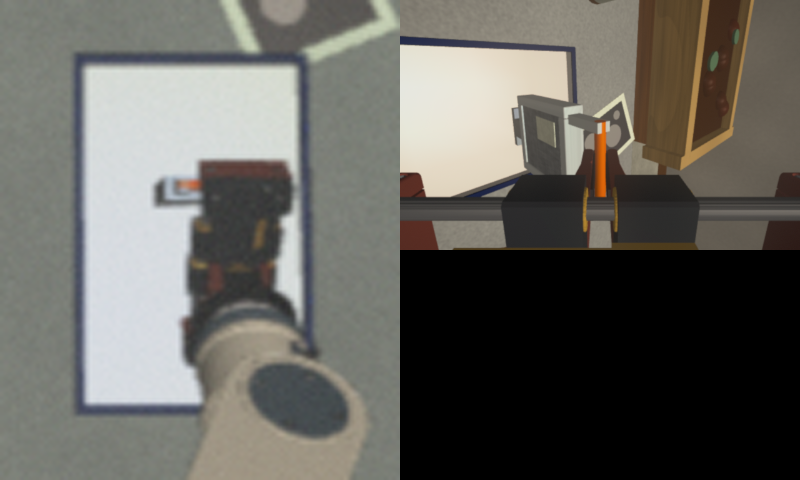

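Top and wrist views show the frame almost vertical, just past it (the 8° solution). I'll tilt 20° more and then lower.

Emit:
step_arm([
  [[-0.16,0,-0.18,0,-1,0,0],[-0.15,0,-0.19,0,-1,0,0],[-0.14,0,-0.2,0,-1,0,0],[-0.13,0,-0.21,0,-1,0,0],[-0.12,0,-0.21,0,-1,0,0]],
])

```text
t: 19.15
ee_pos: [411.7, -212.1, 352.1]
orientation: [1.546, 1.555, 0.978]
ft_force: [0.0, -0.4, -3.5]
width: 7.9
grasp_force: 30.0
```

Emit:
step_arm([
  [[0,0,-0.3,0,0,0,0],[0,0,-0.35,0,0,0,0],[0,0,-0.35,0,0,0,0],[0,0,-0.3,0,0,0,0],[0,0,-0.2,0,0,0,0]],
])

```text
t: 19.77
ee_pos: [419.6, -231.9, 315.8]
orientation: [1.585, 1.59, 0.993]
ft_force: [-0.3, 0.4, -3.4]
width: 7.4
grasp_force: 30.0
```

```bash
python3 - <<'E'
from workcell import readout,get_image
from h import *
o=readout.get_obs();print(o["qpos"].round(2),o["ee_pos"].round(1),o["ft_force"].round(1),o["moment"].round(3),o["width"])
from scipy.spatial.transform import Rotation as R
M=R.from_rotvec(o["orientation"]).as_matrix();print("z",M[:,2].round(3),"bar",(o["ee_pos"]+M[:,2]*174).round(1))
E
```

```text
[-0.69  0.38  2.23  2.04  0.74 -2.54] [ 419.6 -231.9  315.8] [-0.3  0.4 -3.4] [-0.092  0.998  0.037] 7.431263049327433
z [ 0.874  0.055 -0.483] bar [ 571.7 -222.3  231.8]
```

Joint 6 hit its limit (−2.54) at that tilt. I'll ease the tilt slightly, move outward, and re-check the pose.

Emit:
step_arm([
  [[0.25,0.08,0,0,0.4,-0.18,0],[0.25,0.08,0,0,0.4,-0.18,0],[0.25,0.08,0,0,0.4,-0.18,0],[0.25,0.08,0,0,0.4,-0.18,0],[0.25,0.08,0,0,0.4,-0.18,0]],
])

```text
t: 20.4
ee_pos: [482.4, -211.5, 316.3]
orientation: [1.725, 1.621, 0.865]
ft_force: [-1.0, 0.2, -3.0]
width: 8.4
grasp_force: 30.0
```

```bash
cat > st.py <<'E'
from workcell import readout,get_image
from h import *
from scipy.spatial.transform import Rotation as R
o=readout.get_obs();M=R.from_rotvec(o["orientation"]).as_matrix()
print(o["qpos"].round(2),o["ee_pos"].round(1),o["ft_force"].round(1),o["moment"].round(3),o["width"])
print(M.round(3),"bar",(o["ee_pos"]+M[:,2]*174).round(1),"tilt",np.degrees(np.arctan2(M[0,2],-M[2,2])).round(1))
E
python3 st.py
```

```text
[-0.54  0.39  2.13  2.05  0.48 -2.37] [ 482.4 -211.5  316.3] [-1.   0.2 -3. ] [-0.041  0.965 -0.014] 8.380297029139342
[[ 0.037  0.599  0.8  ]
 [ 0.998 -0.063  0.002]
 [ 0.052  0.798 -0.6  ]] bar [ 621.6 -211.2  211.9] tilt 53.1
```

Emit:
step_arm([
  [[0,0.02,-0.2,-0.15,0,0.1,0],[0,0.02,-0.18,-0.15,0,0.1,0],[0,0.02,-0.16,-0.15,0,0.1,0],[0,0.02,-0.12,-0.15,0,0.1,0],[0,0,-0.08,-0.15,0,0.1,0]],
])

```text
t: 21.02
ee_pos: [484.6, -212.4, 286.8]
orientation: [1.672, 1.674, 0.835]
ft_force: [-0.0, -0.9, -2.9]
width: 7.7
grasp_force: 30.0
```

```bash
python3 st.py
```

```text
[-0.54  0.46  2.13  2.13  0.51 -2.54] [ 484.6 -212.4  286.8] [-0.  -0.9 -2.9] [-0.075  0.956  0.015] 7.708814674393166
[[-0.004  0.606  0.795]
 [ 1.    -0.003  0.007]
 [ 0.006  0.795 -0.606]] bar [ 623.  -211.2  181.3] tilt 52.7
```

Emit:
step_arm([
  [[0.03,0,-0.04,0,0.2,0,0],[0.03,0,-0.04,0,0.2,0,0],[0.03,0,-0.04,0,0.2,0,0],[0.02,0,-0.04,0,0.2,0,0],[0,0,-0.04,0,0.2,0,0]],
])

```text
t: 21.65
ee_pos: [496.4, -213.9, 286.3]
orientation: [1.696, 1.703, 0.808]
ft_force: [-5.9, 4.2, 55.1]
width: 8.1
grasp_force: 30.0
```

```bash
python3 st.py; python3 - <<'E'
from workcell import get_image
from h import *
d=get_image("scene");pickle.dump(d,open("s6.pkl","wb"));w=get_image("wrist")
o=np.zeros((450,800,3),np.uint8);o[:,:400]=cv2.resize(d["pixels"][110:245,200:320,::-1],(400,450),interpolation=cv2.INTER_CUBIC)
o[:250,400:]=cv2.resize(w["pixels"][:,:,::-1],(400,250));cv2.imwrite("pics/s6.png",o)
E
```

```text
[-0.52  0.46  2.1   2.06  0.46 -2.46] [ 496.4 -213.9  286.3] [-5.9  4.2 55.1] [ 0.55  -6.734  0.625] 8.145603055095314
[[-0.007  0.637  0.771]
 [ 1.    -0.     0.009]
 [ 0.006  0.771 -0.636]] bar [ 630.6 -212.4  175.6] tilt 50.5
```

View pics/s6.png

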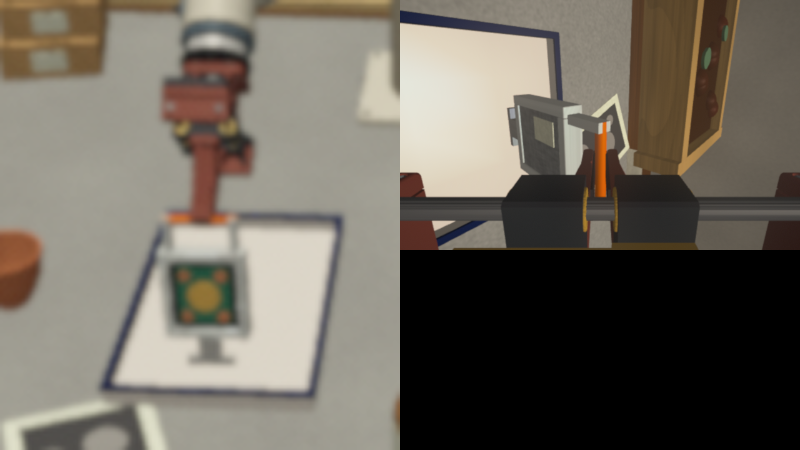

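The tongue end is on the tray floor (212,362 in the left panel) with the frame nearly upright, and I'm pressing at 55 N. I'll ease up and draw the bar towards −x so the frame leans over its tongue.

Emit:
step_arm([
  [[-0.06,0,0.06,0,0,0,0],[-0.08,0,0,0,0,0,0],[-0.08,0,0,0,0,0,0],[-0.08,0,0,0,0,0,0],[-0.08,0,0,0,0,0,0]],
])

```text
t: 22.38
ee_pos: [473.5, -213.1, 284.1]
orientation: [1.709, 1.712, 0.794]
ft_force: [-3.9, 1.9, 15.6]
width: 8.0
grasp_force: 30.0
```

```bash
python3 st.py; cat > al.py <<'E'
from h import *
import sys
from workcell import get_image
def tongue(d,z=9,roi=(200,150,320,245)):
    # tongue: lowest dark-grey pixels inside white tray floor
    g=cv2.cvtColor(np.ascontiguousarray(d["pixels"]),cv2.COLOR_RGB2GRAY);return g
d=pickle.load(open("s6.pkl","rb"));uv=(200+212/3.333-.5,110+362/3.333-.5)
print("tongue s6",ray(d,uv,5).round(1))
E
python3 al.py
```

```text
[-0.54  0.45  2.14  2.05  0.47 -2.47] [ 473.5 -213.1  284.1] [-3.9  1.9 15.6] [ 0.102 -1.53   0.179] 8.041718449622858
[[-0.004  0.65   0.76 ]
 [ 1.    -0.002  0.007]
 [ 0.006  0.76  -0.65 ]] bar [ 605.7 -211.9  171. ] tilt 49.4
tongue s6 [ 657.9 -213.5    5. ]
```

Emit:
step_arm([
  [[-0.1,0,-0.02,0,0.2,0,0],[-0.1,0,-0.02,0,0.2,0,0],[-0.1,0,-0.02,0,0.2,0,0],[-0.1,0,-0.02,0,0.2,0,0],[-0.1,0,-0.02,0,0.2,0,0]],
])

```text
t: 23.0
ee_pos: [447.4, -213.0, 278.7]
orientation: [1.758, 1.759, 0.74]
ft_force: [-9.9, 0.8, 19.4]
width: 8.0
grasp_force: 30.0
```

```bash
python3 st.py
```

```text
[-0.57  0.43  2.18  1.94  0.43 -2.4 ] [ 447.4 -213.   278.7] [-9.9  0.8 19.4] [ 0.12  -0.924  0.174] 8.026708468580162
[[-0.003  0.703  0.711]
 [ 1.    -0.002  0.006]
 [ 0.006  0.711 -0.703]] bar [ 571.1 -211.9  156.3] tilt 45.3
```

Emit:
step_arm([
  [[-0.08,0,-0.03,0,0.4,0,0],[-0.07,0,-0.03,0,0.4,0,0],[-0.07,0,-0.04,0,0.4,0,0],[-0.07,0,-0.05,0,0.4,0,0],[-0.06,0,-0.05,0,0.4,0,0]],
])

```text
t: 23.62
ee_pos: [428.6, -212.5, 266.0]
orientation: [1.856, 1.853, 0.624]
ft_force: [0.4, 0.1, -1.0]
width: 8.0
grasp_force: 30.0
```

```bash
python3 st.py
```

```text
[-0.57  0.43  2.18  1.65  0.34 -2.12] [ 428.6 -212.5  266. ] [ 0.4  0.1 -1. ] [-0.089  0.116 -0.002] 8.029840998126746
[[-0.001  0.801  0.599]
 [ 1.    -0.003  0.006]
 [ 0.007  0.599 -0.801]] bar [ 532.9 -211.4  126.6] tilt 36.8
```

Emit:
step_arm([
  [[-0.02,0,-0.07,0,0.5,0,0],[-0.01,0,-0.08,0,0.5,0,0],[0,0,-0.09,0,0.5,0,0],[0.01,0,-0.1,0,0.5,0,0],[0.01,0,-0.1,0,0.5,0,0]],
])

```text
t: 24.25
ee_pos: [428.3, -212.4, 243.3]
orientation: [1.967, 1.962, 0.474]
ft_force: [-0.1, 1.0, -0.1]
width: 8.2
grasp_force: 30.0
```

```bash
python3 st.py
```

```text
[-0.55  0.46  2.15  1.11  0.27 -1.6 ] [ 428.3 -212.4  243.3] [-0.1  1.  -0.1] [-0.032  0.053  0.052] 8.189855896771217
[[ 0.     0.893  0.45 ]
 [ 1.    -0.004  0.007]
 [ 0.008  0.45  -0.893]] bar [ 506.6 -211.3   87.9] tilt 26.7
```

Emit:
step_arm([
  [[0.08,0,-0.08,0,0.7,0,0],[0.1,0,-0.09,0,0.7,0,0],[0.1,0,-0.09,0,0.7,0,0],[0.11,0,-0.1,0,0.7,0,0],[0.11,0,-0.1,0,0.7,0,0]],
])

```text
t: 24.88
ee_pos: [453.7, -212.5, 220.3]
orientation: [2.111, 2.104, 0.241]
ft_force: [1.0, 0.5, -1.8]
width: 7.9
grasp_force: 30.0
```

```bash
python3 st.py
```

```text
[-0.49  0.53  2.05  0.3   0.38 -0.75] [ 453.7 -212.5  220.3] [ 1.   0.5 -1.8] [ 0.038 -0.255  0.043] 7.9449644769166925
[[ 0.002  0.976  0.219]
 [ 1.    -0.004  0.006]
 [ 0.006  0.219 -0.976]] bar [ 491.9 -211.5   50.6] tilt 12.7
```

Emit:
step_arm([
  [[0.13,0,-0.13,0,0.64,0,0],[0.13,0,-0.13,0,0.64,0,0],[0.13,0,-0.12,0,0.64,0,0],[0.13,0,-0.11,0,0.64,0,0],[0.13,0,-0.08,0,0.64,0,0]],
])

```text
t: 25.5
ee_pos: [486.1, -212.4, 191.7]
orientation: [-2.222, -2.213, -0.004]
ft_force: [0.2, 0.5, -0.1]
width: 8.4
grasp_force: 30.0
```

```bash
python3 st.py
```

```text
[-0.44  0.63  1.94  0.01  0.58 -0.44] [ 486.1 -212.4  191.7] [ 0.2  0.5 -0.1] [ 0.058 -0.217  0.096] 8.42650709693594
[[ 0.004  1.    -0.002]
 [ 1.    -0.004  0.006]
 [ 0.006 -0.002 -1.   ]] bar [ 485.7 -211.3   17.7] tilt -0.1
```

Lowering the last few mm slowly.

Emit:
step_arm([
  [[0,0,-0.02,0,0,0,0],[0,0,-0.02,0,0,0,0],[0,0,-0.02,0,0,0,0],[0,0,-0.01,0,0,0,0],[0,0,0,0,0,0,0]],
])

```text
t: 26.12
ee_pos: [485.5, -212.4, 188.0]
orientation: [-2.222, -2.213, -0.006]
ft_force: [2.2, 0.4, -0.3]
width: 8.0
grasp_force: 30.0
```

```bash
python3 st.py
```

```text
[-0.44  0.63  1.94  0.01  0.57 -0.44] [ 485.5 -212.4  188. ] [ 2.2  0.4 -0.3] [-0.072 -0.485  0.086] 7.9604902133563336
[[ 0.004  1.    -0.001]
 [ 1.    -0.004  0.006]
 [ 0.006 -0.001 -1.   ]] bar [ 485.4 -211.3   14. ] tilt -0.1
```

Emit:
step_arm([
  [[0,0,0,0,0,0,0.2],[0,0,0,0,0,0,0.25],[0,0,0,0,0,0,0.28],[0,0,0,0,0,0,0.28],[0,0,0,0,0,0,0.28]],
])

```text
t: 26.75
ee_pos: [485.4, -212.3, 187.8]
orientation: [-2.222, -2.213, -0.005]
ft_force: [0.9, -0.2, -0.6]
width: 24.5
grasp_force: 0.0
```

Emit:
step_arm([
  [[0,0,0.1,0,0,0,0.28],[0,0,0.2,0,0,0,0.28],[0,0,0.4,0,0,0,0.28],[0,0,0.6,0,0,0,0.28],[0,0,0.6,0,0,0,0.28]],
])

```text
t: 27.38
ee_pos: [485.3, -212.2, 284.3]
orientation: [-2.222, -2.213, -0.006]
ft_force: [0.2, -0.2, -0.2]
width: 24.4
grasp_force: 0.0
```

Emit:
step_arm([
  [[-0.3,0,0.6,0,0,0,0.28],[-0.3,0,0.6,0,0,0,0.28],[0,0,0.4,0,0,0,0.28],[0,0,0,0,0,0,0.28],[0,0,0,0,0,0,0.28]],
])

```text
t: 28.0
ee_pos: [455.2, -212.1, 362.5]
orientation: [-2.221, -2.213, -0.005]
ft_force: [-0.8, -0.2, 0.2]
width: 24.6
grasp_force: 0.0
```

```bash
python3 st.py; python3 - <<'E'
from workcell import get_image
from h import *
d=get_image("scene");w=get_image("wrist")
o=np.zeros((450,800,3),np.uint8);o[:,:400]=cv2.resize(d["pixels"][110:245,200:320,::-1],(400,450),interpolation=cv2.INTER_CUBIC)
o[:250,400:]=cv2.resize(w["pixels"][:,:,::-1],(400,250));cv2.imwrite("pics/s9.png",o)
E
```

```text
[-0.46  0.3   1.93  0.01  0.91 -0.46] [ 455.2 -212.1  362.5] [-0.8 -0.2  0.2] [-0.018  0.073 -0.049] 24.635797195215453
[[ 0.004  1.    -0.002]
 [ 1.    -0.004  0.007]
 [ 0.007 -0.002 -1.   ]] bar [ 454.9 -210.9  188.5] tilt -0.1
```

View pics/s9.png

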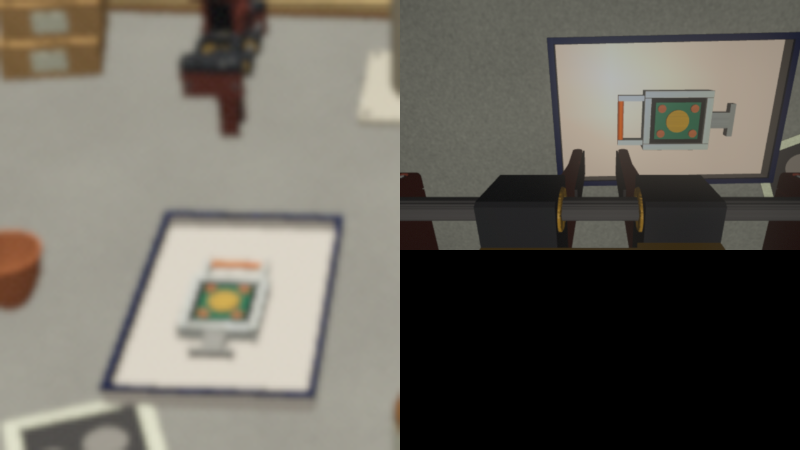

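The frame lies flat, bronze face up (222,300 in the left panel), well inside the tray, and the gripper is clear. Handing in.

```bash
python3 -c "
from workcell import ctrl
print(ctrl.close_job())"
```

```text
the job is handed in; nothing more can be done
None
```

The catch was holding, so I pressed the red button to free it. The frame now lies flat and bronze face up in the white tray, with the gripper clear; the job is handed in, but the hand-in call returned no verdict.

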